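Slide the vial carrier round the bent guide rod to the reader

TASK

On the bench stands a bent steel guide rod with two hanging carriers on it. Slide the carrier that holds the sample vial (the one nearer the bend) along the rod, turning it with the bend, all the way up to the stop collar so that its vial hangs in the white reading gate, then let go. Leave the empty carrier where it is.

Things in the scene. Friction and masses are not known exactly. Their poses are not given: they have to be found in the camera images.
- rail: Fixed level steel rod, 12 mm thick, centre line 135 mm above the bench, on two posts (148 high). Origin on the bench, z up. In its frame (x, y in mm) it runs straight from the first post (0, -190) along +y to (0, -30), bends a quarter circle of radius 90 about (90, -30) to (90, 60), then straight along +x to the second post (185, 60); dark stop collar, 28 mm across, at x = 152 to 164.
- vial_carrier: Loose metal carrier, 0.2 kg, hanging on the first straight with a capped vial in its cup. Origin: bore centre, 3 mm below the rod's centre line; x along the bore (at the start the rail's +y), z up. Block 24 x 32 mm, top z = 16; bore 18 mm: 3 mm play. Grey grip tab, 26 mm along x, 14 thick along y, z = 16 to 63: pinch it across y. Cup 37 mm wide, down to z = -90. Slides easily.
- empty_carrier: The same carrier without a vial, same frame and sizes, hanging behind the other, nearest the first post (rail y about -150 mm); to be left there.
- stop_place (a point): Where the vial carrier's origin hangs when its block touches the stop collar: rail frame (140, 60, 132) mm, carrier x along rail x. Around it stands the white reading gate (part of the rail): two uprights 85 mm high, 58 mm apart along rail y, 44 mm long along x; the vial passes between them below the rod.

How it is judged:
By the outcome, as a careful person would: the job done as asked, in the order asked, and still so for the second after the job is handed in, with the robot touching nothing.
It also fails if it takes over 42 s, if anything falls off the work surface, if the arm or the gripper's body presses on something with over 40 N, if the wrist force passes 120 N, or if a joint passes its speed limit or range.

ROBOT

A 7-joint arm with a two-finger parallel gripper is mounted at the origin on a cart in front of the work surface, level with it; the furniture and walls round the work are solid. World frame = base frame: x ahead of the robot, y to its left, z up, the work surface at z = 0. Lengths are in m, angles in rad, forces in N, time in s.
With the tool pointing down it reaches from about 0.425 to 0.825 m from the base axis. Payload 3.6 kg.
Tool frame: the origin (TCP) lies on the centre line of the jaws, within the pads' length; the fingertips stand tcp_to_tips ahead of it and the grasp point (between the pads) lies 5 mm behind it (tcp_to_tips is the distance from the TCP to the fingertips, in m); z points along the fingers, x is the direction in which the jaws open and shut, and the axes are right-handed (so a half turn about z gives the same grasp; the last joint's range is limited). The gripper opens to 93 mm and grips with 3 to 60 N. Pads are 15 mm wide; open, the fingers measure 128 mm over their backs; the gripper's body (75 mm by 188 mm) begins 65 mm behind the grasp point.
Start: joints at [1.127, 0.615, -0.013, 1.423, 0.008, 1.103, -0.04], TCP at [0.264, -0.594, 0.233] pointing down, gripper open.
Joint ranges: [-3.12, 3.12], [-0.3, 2.06], [-1.34, 1.32], [0.26, 2.42], [-1.36, 4.5], [0.01, 1.98], [-2.84, 2.84]. Speed limits (rad/s): [2.79, 2.79, 3.14, 3.14, 3.14, 3.14, 3.14].

INTERFACE

Orientations are given as a rotation vector (axis times angle).
In Python, from bench import * gives the robot as it stands.
- The arm moves only by the tool move_arm, never from a script. Its argument "moves" is one flat list of numbers, 6 for each row, row after row: the shift along the tool's x, y, z scaled (see below), then the turn, a rotation vector about the tool's x, y, z scaled (see below). A call has 1 to 20 rows; each row shifts and turns the commanded pose from where the row before left it, along the tool's axes as they then stand; what a row does not reach is not made up. The controller multiplies each number of a shift by 0.5 m and each number of a turn by 360 degrees. A row lasts 1/12 s, in which the tool goes at most 41.7 mm and 7.16 degrees, less where a joint would pass 70% of its speed; a pose out of reach is approached as far as the arm can. A call with a number of a shift or a turn outside -1 to 1 is refused whole. A call with a gripper value outside its range is refused whole. "fingers" is the opening, from -1 (shut) to 1 (fully open), set as the call begins (left out, the last holds). The fingers move at their own pace and stop on an object; "grip_force" is the grip in N (left out, the last holds). Time passes only in rows, so rows that do not move let the fingers close. It gives the time, the measured TCP pose, the force and the opening at its end, in the units of the state.
- sense(): the state, without advancing time (a new reading comes with each control period).
- snapshot(name): name is "scene" or "top" or "wrist"; returns a dict with "image" (384x512x3 uint8, red, green, blue), "z_map" (384x512 float32, m along the optical axis (not along the pixel's ray), 0 where there is no reading), "intrinsics" (3x3 intrinsics, pixels), "world_to_cam" (4x4, takes a point from world to camera coordinates). Camera axes: x right, y down, z forward; pixel columns grow to the right and rows downward; lengths in m; the calibration is good to about 2 mm. A picture is of the moment at which its call begins.
- close_job(): hands the job in, once; it reports no verdict.
Trained networks look in a picture, given as the dict that the camera call returned (one of the last four; its "shot" number tells which), for a name from the list of things; names that differ only in an ending like _2 or _b are one class to them, and where a whole thing is asked for, a point or a joint stands for the part that bears it (a point fixed in the world has none). Each returns a list of dicts, best first, with "score" (0 to 1); they miss things now and then, are a little off and sometimes report something else, mostly with a low value. They report only what shows in the picture. A call takes as long as a camera call.
- trace(target, picture): "region" (384x512 bool, what is visible of it) and "rect" ([left, top, width, height] in pixels, round what is visible of it).
The state is a dict: "time": time; "joints": joint angles; "joint_velocities": joint speeds; "tau": joint torques, N m; "position": TCP position; "ee_rot": TCP orientation; "ft_force": force on the tool from outside, world axes, zero at the start; "torque": the same for the moment, N m; "width": finger opening in m.
Only numpy, scipy, OpenCV 4.12 (cv2) and the standard library are available. Lean on these libraries where they do the work, as an engineer would, in place of code of your own. Each camera call takes 0.05 s, during which the arm holds its last target.

## Working session

There is one attempt and no reset: what is moved stays moved. The work goes in short steps, Python scripts to look and compute and a tool call to move; the robot and the scene stay as the last step left them, time stands still between calls to the robot, and variables do not carry over. Pictures are saved under pics/ and viewed, and the job is handed in when it is done.

Besides the shell and the picture viewer there is one more tool, called after ">>>" in YAML: its name, and indented under it one key for each argument. move_arm: Moves the arm, as the interface text tells. Shifts and turns lie within -1 to 1; 1 stands for 0.5 m of shift or 360 degrees of turn. Its arguments: {"type":"object","properties":{"moves":{"type":"array","items":{"type":"number","minimum":-1,"maximum":1}},"fingers":{"type":"number"},"grip_force":{"type":"number"}},"required":["moves"]}

```bash
ls; mkdir -p pics
python3 - <<'E'
from bench import *
import cv2,numpy as np,pickle
s=sense();print(s)
for n in ["scene","top"]:
    d=snapshot(n);cv2.imwrite(f"pics/{n}0.png",d["image"][:,:,::-1]);pickle.dump(d,open(f"{n}0.pkl","wb"))
    print(n,d["intrinsics"],d["world_to_cam"])
    for t in ["rail","vial_carrier","empty_carrier"]:
        for r in trace(t,d)[:3]: print(t,r["score"],r["rect"])
E
```

```text
pics
{'time': 0.0, 'joints': array([ 1.1265014 ,  0.61590041, -0.01265876,  1.42489762,  0.00811447,
        1.1034012 , -0.04038606]), 'joint_velocities': array([ 0.00206961,  0.00036124, -0.00126321,  0.00044378,  0.00115506,
        0.00019768,  0.00024325]), 'tau': array([-3.59363921e-04, -4.58930039e+01,  2.09078235e-01, -1.65744603e+01,
       -6.09744131e-02,  2.05582660e-02,  2.61750465e-04]), 'position': array([ 0.26345229, -0.5933842 ,  0.23149365]), 'ee_rot': array([-2.63278565,  1.71155287,  0.00338668]), 'ft_force': array([-0.09973396, -0.4069622 ,  0.41520858]), 'torque': array([ 0.01566219, -0.02762178, -0.03659229]), 'width': 0.09294001351100709}
scene [[411.98119103   0.         254.23453822]
 [  0.         411.98119103 203.25768684]
 [  0.           0.           1.        ]] [[-0.53310555 -0.8460479  -0.001192    0.33171642]
 [-0.37489244  0.23748706 -0.89613367  0.28557888]
 [ 0.7584551  -0.47728697 -0.44378263  0.53133491]
 [ 0.          0.          0.          1.        ]]
rail 0.58 [181.5, 176.6, 164.3, 81.2]
vial_carrier 0.73 [292.5, 170.0, 20.0, 71.1]
empty_carrier 0.86 [316.8, 161.3, 19.6, 71.0]
top [[400.11540006   0.         255.4613459 ]
 [  0.         400.11540006 191.31575976]
 [  0.           0.           1.        ]] [[ 0.02117481 -0.99952862 -0.02222989  0.07825561]
 [-0.99761971 -0.01966445 -0.06609261  0.52567005]
 [ 0.06562432  0.02357648 -0.99756584  0.92519018]
 [ 0.          0.          0.          1.        ]]
rail 0.78 [211.6, 123.6, 149.4, 101.1]
vial_carrier 0.85 [291.1, 209.0, 21.5, 15.5]
empty_carrier 0.81 [319.6, 211.1, 26.2, 15.2]
```

View pics/scene0.png

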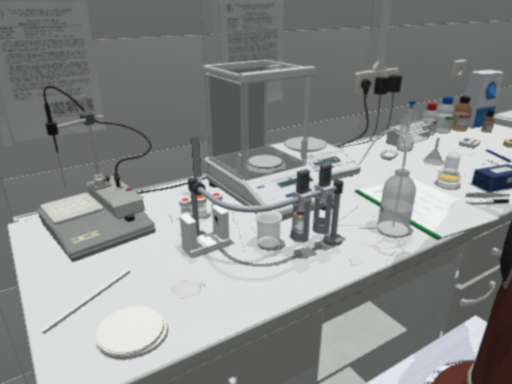

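View pics/top0.png

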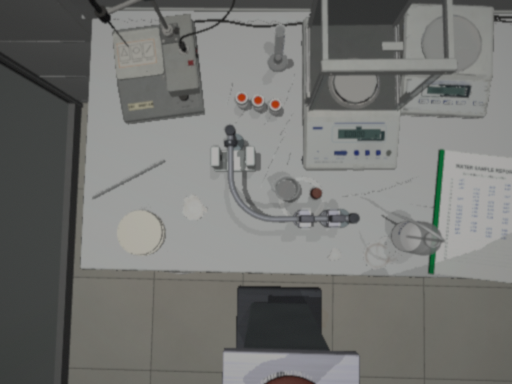

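```bash
cat > h.py <<'E'
import numpy as np,cv2,pickle
def cloud(d):
    z=d["z_map"];K=d["intrinsics"];v,u=np.mgrid[:384,:512]
    P=np.stack([(u-K[0,2])*z/K[0,0],(v-K[1,2])*z/K[1,1],z],-1)
    T=np.linalg.inv(d["world_to_cam"]);W=P@T[:3,:3].T+T[:3,3]
    W[z<=0]=np.nan
    return W
def proj(d,p):
    T=d["world_to_cam"];c=T[:3,:3]@np.array(p)+T[:3,3];q=d["intrinsics"]@c;return q[:2]/q[2]
def railpts(n=60):
    a=[(0,y) for y in np.linspace(-190,-30,160)]
    a+=[(90-90*np.cos(t),-30+90*np.sin(t)) for t in np.linspace(0,np.pi/2,141)]
    a+=[(x,60) for x in np.linspace(90,185,95)]
    return np.array(a)/1000
E
python3 - <<'E'
from h import *
from scipy.optimize import least_squares
from scipy.spatial import cKDTree
d=pickle.load(open("top0.pkl","rb"));W=cloud(d)
u,v=np.meshgrid(np.arange(512),np.arange(384))
m=(u>205)&(u<365)&(v>118)&(v<232)&(W[...,2]>0.128)&(W[...,2]<0.15)
P=W[m];print(len(P))
mid=np.nanmean(P,0);print(mid,np.percentile(P[:,2],[5,50,95]))
R=cKDTree(railpts())
def f(p):
    c,s=np.cos(p[2]),np.sin(p[2]);q=(P[:,:2]-p[:2])@np.array([[c,-s],[s,c]])
    return R.query(q)[0]
best=None
for x0 in np.linspace(.35,.55,5):
  for y0 in np.linspace(-.15,.1,5):
    r=least_squares(f,[x0,y0,0],loss="soft_l1",f_scale=0.004,diff_step=1e-4)
    if best is None or r.cost<best.cost:best=r
print(best.x,best.cost,np.median(best.fun),np.percentile(abs(best.fun),[50,90]))
p=best.x;c,s=np.cos(p[2]),np.sin(p[2])
def r2w(x,y):return np.array([p[0]+c*x-s*y,p[1]+s*x+c*y])
q=(P[:,:2]-p[:2])@np.array([[c,-s],[s,c]])
for n in["top","scene"]:
    d=pickle.load(open(n+"0.pkl","rb"));im=d["image"][:,:,::-1].copy()
    im=cv2.resize(im,None,fx=4,fy=4)
    for a in railpts()[::8]:
        uv=proj(d,[*r2w(*a),0.135]);cv2.circle(im,tuple(int(4*t+2) for t in uv),2,(0,0,255),-1)
    x,y=((190,110) if n=="top" else (160,130));im=im[y*4:y*4+540,x*4:x*4+800]
    cv2.imwrite(f"pics/{n}1.png",im)
# tabs: high points z>.17
d=pickle.load(open("top0.pkl","rb"))
m=(u>285)&(u<350)&(v>200)&(v<230)&(W[...,2]>0.175)&(W[...,2]<.22)
q=(W[m][:,:2]-p[:2])@np.array([[c,-s],[s,c]])
for g in (q[q[:,1]<-.125],q[q[:,1]>=-.125]): print(len(g),g.min(0),g.max(0),np.median(g,0))
print(np.percentile(W[m][:,2],[5,50,95]))
# tall obstacles near
m=(W[...,2]>0.1)&(W[...,0]>.3)&(W[...,0]<.85)&(abs(W[...,1])<.5)
h=np.zeros((384,512,3),np.uint8);h[...]=(np.nan_to_num(W[...,2:])*500).clip(0,255)
cv2.imwrite("pics/h.png",h)
E
```

```text
1326
[0.5102906  0.05285534 0.14230506] [0.13645381 0.141449   0.14920961]
[0.45986566 0.07571796 0.02877547] 0.016552698044078832 0.004261043901741902 [0.00426104 0.01259701]
112 [-0.00709237 -0.16268069] [ 0.00637616 -0.13611507] [ 0.0004936  -0.14673674]
108 [-0.00670674 -0.10162937] [ 0.00680238 -0.07721714] [ 2.65191603e-05 -8.91624764e-02]
[0.1869111  0.19508097 0.19731463]
```

View pics/top1.png

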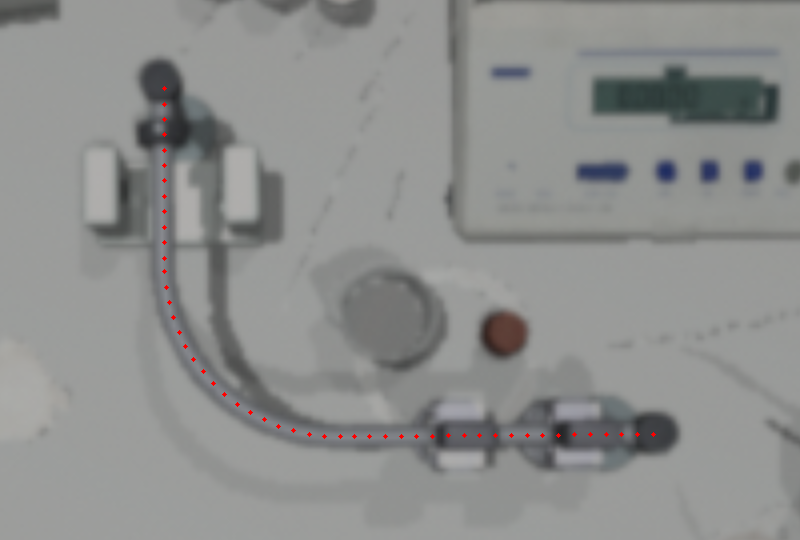

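View pics/scene1.png

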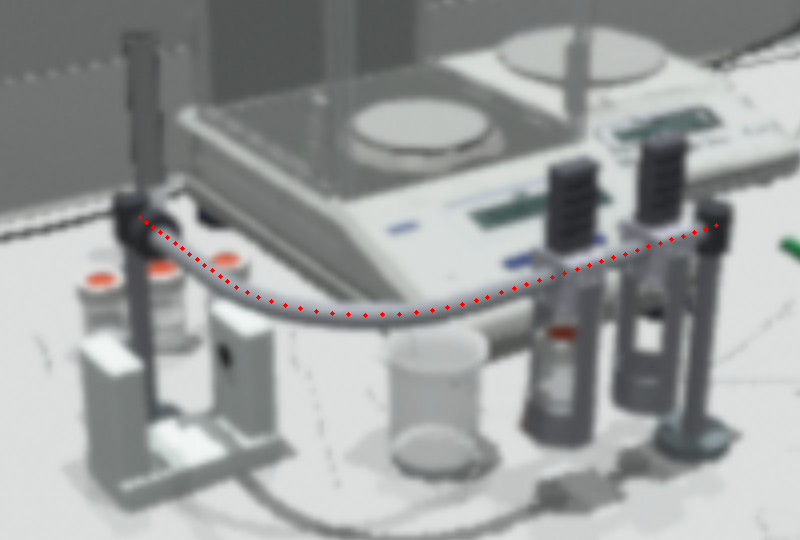

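View pics/h.png

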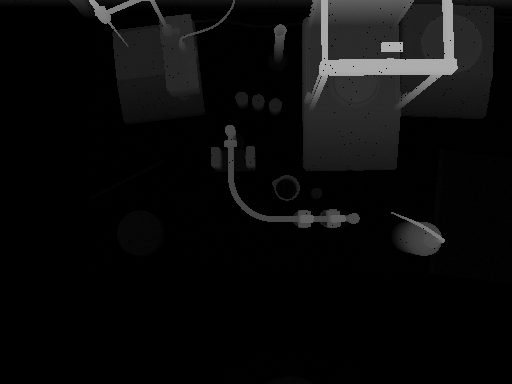

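Run:
```python
from h import *
import bench
print([n for n in dir(bench) if n[0]!='_'], getattr(bench,'tcp_to_tips',None))
from scipy.spatial import cKDTree
from scipy.optimize import least_squares
d=pickle.load(open("top0.pkl","rb"));W=cloud(d)
for name,(a,b,c,e) in dict(shield=(300,465,0,85),goose=(90,240,0,60),stand=(265,295,15,80),flask=(385,450,200,260),beaker=(270,302,170,203),vials=(230,285,85,118)).items():
    w=W[c:e,a:b].reshape(-1,3);w=w[w[:,2]>(.12 if name!="beaker" and name!="vials" else .03)]
    if len(w): print(name,np.round(w.min(0),3),np.round(w.max(0),3))
w=W[50:85,300:465].reshape(-1,3);w=w[w[:,2]>.3];print("shield front",w.min(0),w.max(0))
# refit rod only, signed residual-free: use 2D centre by fit of points on the rod crest
u,v=np.meshgrid(np.arange(512),np.arange(384))
m=(u>205)&(u<365)&(v>118)&(v<232)&(W[...,2]>0.132)&(W[...,2]<0.1445)
P=W[m];R=cKDTree(railpts())
p0=np.array([0.45987,0.07572,0.02878])
def q(p,P=P):
    c,s=np.cos(p[2]),np.sin(p[2]);return (P[:,:2]-p[:2])@np.array([[c,-s],[s,c]])
r=q(p0);k=(R.query(r)[0]<.009)&~((abs(r[:,1]+.089)<.022)|((r[:,1]<-.12)))&(r[:,0]<.145);P=P[k];print(len(P))
def f(p):
    return R.query(q(p,P))[0]
r=least_squares(f,p0,diff_step=1e-4);print(r.x,np.mean(r.fun))
```

```text
['IKError', 'close_job', 'sense', 'snapshot', 'tcp_to_tips', 'trace'] 0.014
shield [ 0.691 -0.228  0.12 ] [ 0.9   -0.016  0.355]
goose [0.82  0.139 0.12 ] [0.916 0.385 0.304]
stand [0.83  0.03  0.121] [0.858 0.055 0.171]
flask [ 0.393 -0.298  0.12 ] [ 0.479 -0.181  0.253]
beaker [ 0.502 -0.009  0.031] [0.558 0.051 0.077]
vials [0.708 0.033 0.03 ] [0.751 0.14  0.061]
shield front [ 0.69127972 -0.22843553  0.30019723] [ 0.73609741 -0.01569215  0.35356974]
690
[0.45958832 0.07593089 0.02898498] 0.003054865575604056
```

>>> move_arm:
  moves: [0,0,-0.065,0,0,0,0,0,-0.065,0,0,0,0,0,-0.065,0,0,0,0,0,-0.065,0,0,0,0,0,0,0,0,-0.0188,0,0,0,0,0,-0.0188,0,0,0,0,0,-0.0188,0,0,0,0,0,-0.0188,0,0,0,0,0,-0.0188,0,0,0,0,0,-0.0188,0,0,0,0,0,-0.0188,0,0,0,0,0,-0.0188,0,0,0,0,0,-0.0188,0,0,0,0,0,-0.0188]
  fingers: 1

```text
time: 1.57
position: [0.2636, -0.594, 0.3626]
ee_rot: [-3.141, -0.053, 0.0]
ft_force: [-0.0, 0.5, 0.6]
width: 0.0928
```

>>> move_arm:
  moves: [0.0272,-0.0718,0,0,0,0,0.0272,-0.0718,0,0,0,0,0.0272,-0.0718,0,0,0,0,0.0272,-0.0718,0,0,0,0,0.0272,-0.0718,0,0,0,0,0.0272,-0.0718,0,0,0,0,0.0272,-0.0718,0,0,0,0,0.0272,-0.0718,0,0,0,0,0.0272,-0.0718,0,0,0,0,0.0272,-0.0718,0,0,0,0,0.0272,-0.0718,0,0,0,0,0.0272,-0.0718,0,0,0,0,0.0272,-0.0718,0,0,0,0,0.0272,-0.0718,0,0,0,0,0.0272,-0.0718,0,0,0,0,0.0272,-0.0718,0,0,0,0]

```text
time: 2.9
position: [0.4652, -0.0121, 0.3631]
ee_rot: [3.141, 0.043, 0.001]
ft_force: [0.6, 0.2, 0.3]
width: 0.0927
```

Run:
```python
from bench import *
from h import *
s=sense();print(s["position"],s["ee_rot"],s["joints"])
d=snapshot("wrist");print(d["world_to_cam"]);W=cloud(d);pickle.dump(d,open("w1.pkl","wb"))
cv2.imwrite("pics/w1.png",d["image"][:,:,::-1])
m=(W[...,2]>.17)&(W[...,2]<.21)&(abs(W[...,0]-.46)<.06)&(abs(W[...,1]+.04)<.09)
P=W[m]
p=[.45959,.07593,.02898];c,sn=np.cos(p[2]),np.sin(p[2])
q=(P[:,:2]-p[:2])@np.array([[c,-sn],[sn,c]])
for k in (q[:,1]<-.12,q[:,1]>-.12):
    g=q[k]
    if len(g):print(len(g),np.percentile(g,[2,98],axis=0),P[k,2].mean())
```

```text
[ 0.46520587 -0.01208471  0.36307314] [3.14075089e+00 4.34687242e-02 1.43868131e-03] [ 0.42931802  0.2470687  -0.58165311  1.69498883  0.14317706  1.24121063
 -0.15709874]
[[ 0.99964066  0.02672218  0.00211553 -0.46597918]
 [ 0.02515508 -0.96242315  0.27038658 -0.09108195]
 [ 0.00926136 -0.27023621 -0.96274951  0.50868091]
 [ 0.          0.          0.          1.        ]]
260 [[-0.00535684 -0.16045134]
 [ 0.00782167 -0.13648346]] 0.1913831591855658
249 [[-0.00475484 -0.10191868]
 [ 0.00775951 -0.07766242]] 0.19285165218122147
```

View pics/w1.png

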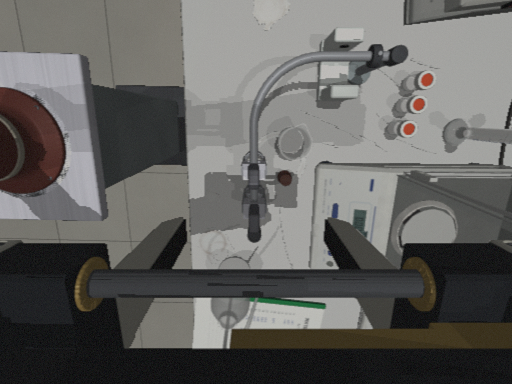

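Run:
```python
from h import *
from scipy.optimize import least_squares
from scipy.spatial import cKDTree
d=pickle.load(open("w1.pkl","rb"));W=cloud(d).reshape(-1,3)
W=W[(W[:,2]>.13)&(W[:,2]<.1455)]
R=cKDTree(railpts());p0=np.array([.45959,.07593,.02898])
def q(p,P):
    c,s=np.cos(p[2]),np.sin(p[2]);return (P[:,:2]-p[:2])@np.array([[c,-s],[s,c]])
r=q(p0,W);k=(R.query(r)[0]<.011)&(r[:,1]>-.065)&(r[:,0]<.145)
P=W[k];r=least_squares(lambda p:R.query(q(p,P))[0],p0,diff_step=1e-4);print(len(P),r.x,r.fun.mean(),np.percentile(P[:,2],[50,95,99]))
d0=pickle.load(open("top0.pkl","rb"))
```

```text
1690 [0.46067673 0.07518401 0.03200128] 0.0030288940329837033 [0.14024984 0.14207683 0.14265772]
```

>>> move_arm:
  moves: [-0.0048,0.0033,0.045,0,0,0,0,0,0.045,0,0,0,0,0,0.045,0,0,0,0,0,0.045,0,0,0,0,0,0.045,0,0,0,0,0,0.045,0,0,0,0,0,0.045,0,0,0,0,0,0.045,0,0,0,0,0,0.025,0,0,0,0,0,0,0,0,0,0,0,0,0,0,0]

```text
time: 3.87
position: [0.4626, -0.0156, 0.1701]
ee_rot: [-3.141, -0.044, 0.001]
ft_force: [0.8, -0.2, 0.1]
width: 0.0929
```

>>> move_arm:
  moves: [0,-0.0036,0,0,0,0,0,0,0,0,0,0,0,0,0,0,0,0,0,0,0,0,0,0,0,0,0,0,0,0,0,0,0,0,0,0,0,0,0,0,0,0,0,0,0,0,0,0,0,0,0,0,0,0]
  fingers: -1
  grip_force: 15

```text
time: 4.62
position: [0.4626, -0.0137, 0.1702]
ee_rot: [-3.141, -0.044, 0.0]
ft_force: [-0.3, -0.3, -0.7]
width: 0.0375
```

Run:
```python
from bench import *
from h import *
s=sense();print(s["position"],s["ee_rot"],s["width"],s["ft_force"],s["torque"])
d=snapshot("scene");cv2.imwrite("pics/s2.png",cv2.resize(d["image"][:,:,::-1][100:270,150:400],None,fx=3,fy=3))
```

```text
[ 0.46258858 -0.01366967  0.17017381] [-3.14122506e+00 -4.43386523e-02  4.80573346e-05] 0.037518016154727364 [-0.3233065  -0.30054578 -0.74379315] [ 0.00765958 -0.07271577 -0.00962678]
```

View pics/s2.png

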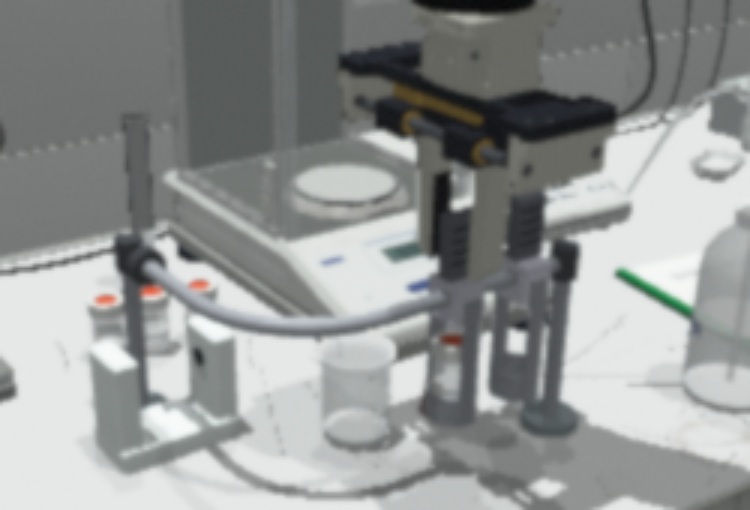

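Still closing; the jaws straddle the vial carrier's tab. I'll wait a little longer.

>>> move_arm:
  moves: [0,0,0,0,0,0,0,0,0,0,0,0,0,0,0,0,0,0,0,0,0,0,0,0,0,0,0,0,0,0,0,0,0,0,0,0]

```text
time: 5.17
position: [0.4628, -0.0136, 0.1702]
ee_rot: [-3.141, -0.044, -0.001]
ft_force: [0.9, -0.5, -0.1]
width: 0.0135
```

>>> move_arm:
  moves: [0,0,-0.0025,0,0,0,0,0,-0.0025,0,0,0,0,0,0,0,0,0,0,-0.005,0,0,0,0,0,-0.01,0,0,0,0,0,-0.01,0,0,0,0,0,-0.01,0,0,0,0,0,0,0,0,0]

```text
validation failed for argument at $.mo...
```

>>> move_arm:
  moves: [0,0,-0.0025,0,0,0,0,0,-0.0025,0,0,0,0,0,0,0,0,0,0,-0.005,0,0,0,0,0,-0.01,0,0,0,0,0,-0.01,0,0,0,0,0,-0.01,0,0,0,0,0,0,0,0,0,0]

```text
time: 5.83
position: [0.4621, 0.0057, 0.1728]
ee_rot: [-3.14, -0.049, -0.0]
ft_force: [0.6, 0.2, -2.0]
width: 0.0136
```

>>> move_arm:
  moves: [0,-0.01,0,0,0,0,0,-0.01,0,0,0,0,0,-0.01,0,0,0,0,0,-0.01,0,0,0,0,0,-0.01,0,0,0,0,0,-0.01,0,0,0,0,0,-0.01,0,0,0,0,0,-0.01,0,0,0,0,0,0,0,0,0,0,0,0,0,0,0,0]

```text
time: 6.67
position: [0.461, 0.0442, 0.1727]
ee_rot: [3.141, 0.046, 0.0]
ft_force: [-0.3, -0.7, -2.1]
width: 0.0139
```

Run:
```python
from bench import *
from h import *
s=sense();print(s["position"],s["ee_rot"],s["width"],s["ft_force"],s["torque"],s["joints"])
d=snapshot("scene");cv2.imwrite("pics/s3.png",cv2.resize(d["image"][:,:,::-1][100:270,150:400],None,fx=3,fy=3))
```

```text
[0.46097526 0.04415359 0.17269837] [3.14124783e+00 4.57045353e-02 4.30029633e-05] 0.01385208514942526 [-0.3085208  -0.68669398 -2.10519338] [-0.07445611 -0.02089193 -0.01884863] [ 0.21839907  0.4524878  -0.50702422  2.01022073  0.31512159  0.75465319
 -0.44895538]
```

View pics/s3.png

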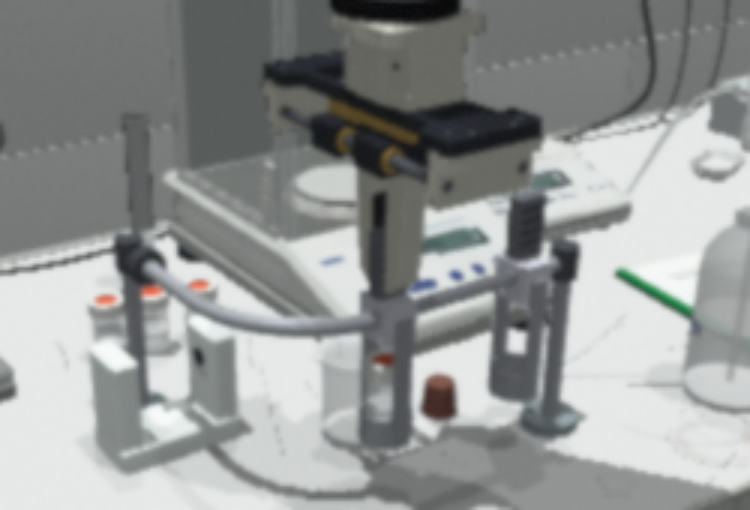

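>>> move_arm:
  moves: [0,-0.0028,0,0,0,0,0.0002,-0.0094,0,0,0,0.0083,0.0002,-0.0094,0,0,0,0.0083,0.0003,-0.0094,0,0,0,0.0084,0.0003,-0.0094,0,0,0,0.0083,0.0002,-0.0094,0,0,0,0.0083,0.0002,-0.0094,0,0,0,0.0084,0.0003,-0.0094,0,0,0,0.0083,0,0,0,0,0,0,0,0,0,0,0,0]

```text
time: 7.55
position: [0.4659, 0.0775, 0.1727]
ee_rot: [3.097, -0.526, -0.0]
ft_force: [0.1, -0.9, -1.9]
width: 0.0141
```

```bash
cat > chk.py <<'E'
from bench import *
from h import *
from scipy.spatial.transform import Rotation as Ro
s=sense();X=s["position"];R=Ro.from_rotvec(s["ee_rot"]).as_matrix()
p=[.4601,.0756,.0305];c,sn=np.cos(p[2]),np.sin(p[2])
q=np.array([[c,sn],[-sn,c]])@(X[:2]-p[:2])*1000
yaw=np.degrees(np.arctan2(R[1,0],R[0,0])-p[2])
print("t",s["time"],"rail",q,"z",X[2],"yaw rel",yaw,"tilt",R[:,2][:2],"F",s["ft_force"],"T",s["torque"],"w",s["width"])
e=q-[90,-30];r=np.hypot(*e);th=np.degrees(np.arctan2(e[1],-e[0]));print("r",r,"arc angle",th)
# F in rail frame
f=s["ft_force"];print("F rail",c*f[0]+sn*f[1],-sn*f[0]+c*f[1])
E
python3 chk.py
```

```text
t 7.55 rail [5.8878212  1.72985383] z 0.17265625223389178 yaw rel -21.023573161326592 tilt [-0.00015439 -0.00024308] F [ 0.12041794 -0.89618522 -1.90579865] T [-0.04126623 -0.05047437 -0.06378313] w 0.014124132009781762
r 89.89795462795989 arc angle 20.66810936159619
F rail 0.09303252328783804 -0.8994405931188304
```

>>> move_arm:
  moves: [0.0002,-0.0094,0,0,0,0.0083,0.0002,-0.0094,0,0,0,0.0083,0.0003,-0.0094,0,0,0,0.0084,0.0003,-0.0094,0,0,0,0.0083,0.0002,-0.0094,0,0,0,0.0083,0.0002,-0.0094,0,0,0,0.0084,0.0003,-0.0094,0,0,0,0.0083,0.0003,-0.0094,0,0,0,0.0083,0,0,0,0,0,0,0,0,0,0,0,0]

```text
time: 8.38
position: [0.4852, 0.109, 0.1725]
ee_rot: [2.92, -1.157, -0.001]
ft_force: [-0.0, -0.7, -2.1]
width: 0.0138
```

```bash
python3 chk.py
```

```text
t 8.3833 rail [26.14296223 32.61072011] z 0.1725332388824083 yaw rel -44.98866827291599 tilt [-0.00055547 -0.0004262 ] F [-0.04156033 -0.69781303 -2.06017925] T [-0.03554176 -0.02085798 -0.00124181] w 0.013784747905669545
r 89.43055152314332 arc angle 44.435378380417895
F rail -0.06282099658674567 -0.6962210916297469
```

>>> move_arm:
  moves: [-0.0004,-0.0104,0,0,0,0.0083,0.0002,-0.0094,0,0,0,0.0083,0.0002,-0.0094,0,0,0,0.0084,0.0003,-0.0094,0,0,0,0.0083,0.0002,-0.0094,0,0,0,0.0083,0.0002,-0.0094,0,0,0,0.0084,0.0002,-0.0094,0,0,0,0.0083,0.0003,-0.0094,0,0,0,0.0083,0,0,0,0,0,0,0,0,0,0,0,0]

```text
time: 9.22
position: [0.5158, 0.1308, 0.1725]
ee_rot: [2.616, -1.738, -0.001]
ft_force: [-0.2, -0.8, -1.3]
width: 0.014
```

```bash
python3 chk.py
python3 - <<'E'
from bench import *
from h import *
d=snapshot("scene");cv2.imwrite("pics/s4.png",cv2.resize(d["image"][:,:,::-1][100:270,150:400],None,fx=3,fy=3))
E
```

```text
t 9.2167 rail [57.39481999 53.47417089] z 0.17250782107702542 yaw rel -68.95284364193176 tilt [-0.00080464 -0.00043126] F [-0.22419782 -0.75122345 -1.25512991] T [-0.00459871  0.01217501 -0.0041485 ] w 0.014034723322196019
r 89.61604192211604 arc angle 68.66428292306163
F rail -0.24700231226487573 -0.7440370888663822
```

View pics/s4.png

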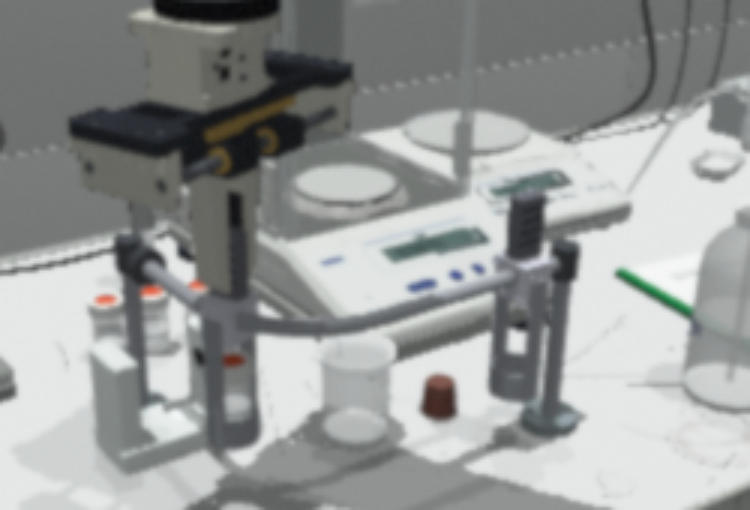

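>>> move_arm:
  moves: [-0.0004,-0.01,0,0,0,0.0083,0.0002,-0.0094,0,0,0,0.0083,0.0002,-0.0094,0,0,0,0.0084,0.0003,-0.0094,0,0,0,0.0083,0.0002,-0.0094,0,0,0,0.0083,0.0002,-0.0094,0,0,0,0.0084,0.0002,-0.0094,0,0,0,0.0083,0,0,0,0,0,0,0,0,0,0,0,0]

```text
time: 10.02
position: [0.5479, 0.1383, 0.1725]
ee_rot: [2.255, -2.186, -0.001]
ft_force: [0.5, -0.2, -1.7]
width: 0.0138
```

```bash
python3 chk.py
```

```text
t 10.0167 rail [89.63750744 60.03233289] z 0.1725152060558443 yaw rel -89.94744106060004 tilt [-0.00089647 -0.00028922] F [ 0.5280451  -0.15618647 -1.7244351 ] T [ 0.04114544 -0.01227359 -0.01869978] w 0.013804769153812506
r 90.03306262943356 arc angle 89.76931419005486
F rail 0.5230365674107913 -0.17221670740675213
```

>>> move_arm:
  moves: [0,-0.01,0,0,0,0,0,-0.01,0,0,0,0,0,-0.01,0,0,0,0,0,-0.01,0,0,0,0,0,-0.01,0,0,0,0,0,-0.01,0,0,0,0,0,-0.01,0,0,0,0,0,-0.01,0,0,0,0,0,-0.006,0,0,0,0,0,0,0,0,0,0,0,0,0,0,0,0]

```text
time: 10.93
position: [0.5913, 0.14, 0.1726]
ee_rot: [2.254, -2.188, -0.0]
ft_force: [-0.0, 0.0, -1.9]
width: 0.014
```

```bash
python3 chk.py
python3 - <<'E'
from bench import *
from h import *
d=snapshot("scene");cv2.imwrite("pics/s5.png",cv2.resize(d["image"][:,:,::-1][130:265,160:330],None,fx=4,fy=4))
E
```

```text
t 10.9333 rail [133.10287156  60.35953126] z 0.17258063163374895 yaw rel -90.05519438939268 tilt [-3.56192021e-04 -3.38251740e-06] F [-0.02083785  0.0225055  -1.89256275] T [-0.0315804   0.03364746  0.00933584] w 0.014015215928648904
r 100.1134477761859 arc angle 115.50185237702054
F rail -0.020141849465767473 0.02313048694105094
```

View pics/s5.png

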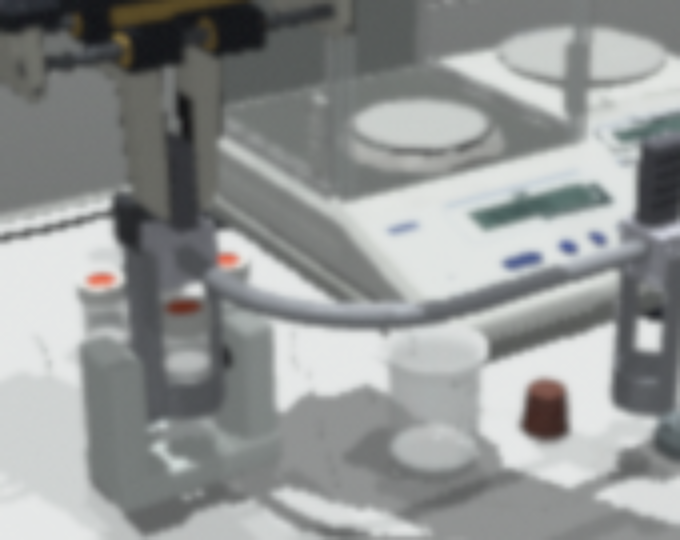

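>>> move_arm:
  moves: [0,0,0.002,0,0,0,0,0,0.002,0,0,0,0,-0.002,0,0,0,0,0,-0.002,0,0,0,0,0,-0.002,0,0,0,0,0,-0.002,0,0,0,0,0,-0.002,0,0,0,0,0,0,0,0,0,0]

```text
time: 11.65
position: [0.5966, 0.1401, 0.1707]
ee_rot: [-2.254, 2.188, -0.0]
ft_force: [0.2, -0.1, -1.8]
width: 0.0139
```

```bash
python3 chk.py
```

```text
t 11.65 rail [138.40211819  60.33827745] z 0.17070036311009082 yaw rel -90.06265544282014 tilt [0.00034932 0.00011478] F [ 0.17226077 -0.09976614 -1.77573281] T [0.0095189  0.01389297 0.04900469] w 0.01394611871335546
r 102.48789888385588 arc angle 118.18184864342078
F rail 0.1691382613862674 -0.10497287423021957
```

No contact yet; creep on 0.5 mm at a time.

>>> move_arm:
  moves: [0,-0.001,0,0,0,0,0,-0.001,0,0,0,0,0,-0.001,0,0,0,0,0,0,0,0,0,0]

```text
time: 11.98
position: [0.5979, 0.1402, 0.1707]
ee_rot: [-2.254, 2.188, -0.0]
ft_force: [-1.4, -0.0, -1.3]
width: 0.0138
```

```bash
python3 chk.py
```

```text
t 11.9833 rail [139.71542719  60.35153925] z 0.17068441037581875 yaw rel -90.0602366575106 tilt [9.02620913e-05 8.80252968e-05] F [-1.36613941 -0.04454619 -1.34677158] T [ 0.01613281  0.04820529 -0.07671792] w 0.01375316537568198
r 103.12625439373636 arc angle 118.82154292746876
F rail -1.3668624778322964 -0.002864677299099977
```

>>> move_arm:
  moves: [0,-0.001,0,0,0,0,0,-0.001,0,0,0,0,0,0,0,0,0,0]

```text
time: 12.23
position: [0.5982, 0.1402, 0.1706]
ee_rot: [2.253, -2.188, -0.002]
ft_force: [-0.9, -0.3, -0.3]
width: 0.0138
```

```bash
python3 chk.py
```

```text
t 12.2333 rail [140.02866689  60.3360695 ] z 0.17055311920202643 yaw rel -90.05226817803688 tilt [-0.00153992 -0.00016619] F [-0.89685561 -0.31335844 -0.3254122 ] T [0.02981603 0.31175752 0.01083539] w 0.013756791892825956
r 103.26409329177375 arc angle 118.97795173069692
F rail -0.9059944383338577 -0.2858628483152753
```

>>> move_arm:
  moves: [0,0,0.001,0,0,0,0,0,0.001,0,0,0,0,0,0,0,0,0]

```text
time: 12.48
position: [0.5983, 0.1402, 0.1702]
ee_rot: [2.254, -2.188, -0.001]
ft_force: [-3.5, -0.0, 4.1]
width: 0.014
```

```bash
python3 chk.py
python3 - <<'E'
from bench import *
from h import *
d=snapshot("top");cv2.imwrite("pics/t6.png",cv2.resize(d["image"][:,:,::-1][110:240,190:370],None,fx=4,fy=4))
d=snapshot("scene");cv2.imwrite("pics/s6.png",cv2.resize(d["image"][:,:,::-1][150:265,160:270],None,fx=5,fy=5))
E
```

```text
t 12.4833 rail [140.06739129  60.39927131] z 0.17024537037114593 yaw rel -90.05026598826475 tilt [-9.87019842e-04 -1.98256024e-05] F [-3.52872956 -0.01239131  4.09979575] T [-0.08122823  0.88565698  0.01150259] w 0.013986384337075474
r 103.3381436042901 arc angle 118.97975744402392
F rail -3.5274662589444623 0.09522402336339175
```

View pics/s6.png

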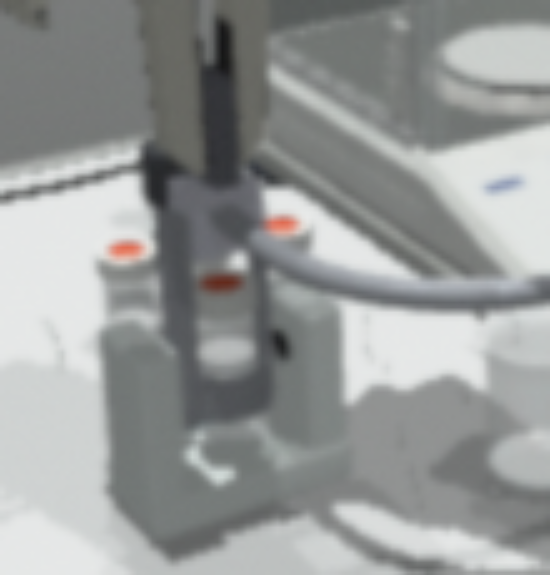

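>>> move_arm:
  moves: [0,0,0,0,0,0,0,0,0,0,0,0,0,0,0,0,0,0,0,0,0,0,0,0,0,0,0,0,0,0,0,0,0,0,0,0]
  fingers: 0.2

```text
time: 13.08
position: [0.5991, 0.1402, 0.1696]
ee_rot: [-2.254, 2.188, -0.0]
ft_force: [0.2, 0.1, -0.0]
width: 0.0494
```

```bash
python3 chk.py
```

```text
t 13.0833 rail [140.85698472  60.36621714] z 0.16958042511176466 yaw rel -90.05848091449444 tilt [0.00041056 0.00012033] F [ 0.16524606  0.13131106 -0.04354828] T [-0.00538636  0.04205107 -0.01179078] w 0.04938797371148928
r 103.69419508365522 arc angle 119.37026877700828
F rail 0.16917357611072076 0.12621076526421035
```

Free of contact. Retreat straight up, then look.

>>> move_arm:
  moves: [0,0,-0.01,0,0,0,0,0,-0.02,0,0,0,0,0,-0.04,0,0,0,0,0,-0.05,0,0,0,0,0,-0.05,0,0,0,0,0,-0.05,0,0,0,0,0,-0.05,0,0,0,0,0,-0.05,0,0,0,0,0,0,0,0,0,0,0,0,0,0,0]

```text
time: 13.92
position: [0.5996, 0.1404, 0.3323]
ee_rot: [-2.251, 2.185, -0.004]
ft_force: [-0.1, -0.3, 0.0]
width: 0.0557
```

```bash
python3 chk.py
python3 - <<'E'
from bench import *
from h import *
p=[.4601,.0756,.0305];c,sn=np.cos(p[2]),np.sin(p[2])
for n in("wrist","scene"):
    d=snapshot(n);pickle.dump(d,open(n+"7.pkl","wb"));W=cloud(d)
    im=d["image"][:,:,::-1]
    cv2.imwrite(f"pics/{n}7.png",cv2.resize(im[130:265,160:350],None,fx=4,fy=4) if n=="scene" else im)
    P=W.reshape(-1,3);P=P[(P[:,2]>.17)&(P[:,2]<.2)]
    q=(P[:,:2]-p[:2])@np.array([[c,-sn],[sn,c]])
    for x,y in((.14,.06),(0,-.148)):
        g=q[(abs(q[:,0]-x)<.03)&(abs(q[:,1]-y)<.03)]
        if len(g)>5:print(n,len(g),np.percentile(g,[3,97],axis=0)*1000)
E
```

```text
t 13.9167 rail [141.40273353  60.50951531] z 0.33228137685514625 yaw rel -90.05876926678066 tilt [0.00504005 0.00138628] F [-0.10612653 -0.3018108   0.01446246] T [-0.00890779 -0.00067673  0.03057683] w 0.055675466891177465
r 104.087527477572 arc angle 119.59338197634871
F rail -0.11528097162339875 -0.2984340693852761
wrist 320 [[129.68925008  53.25722973]
 [153.16116691  66.92670758]]
scene 142 [[123.89739517  56.29654788]
 [147.16534775  69.55624559]]
scene 162 [[  -8.84250536 -157.77576834]
 [   3.55517106 -133.22507204]]
```

View pics/scene7.png

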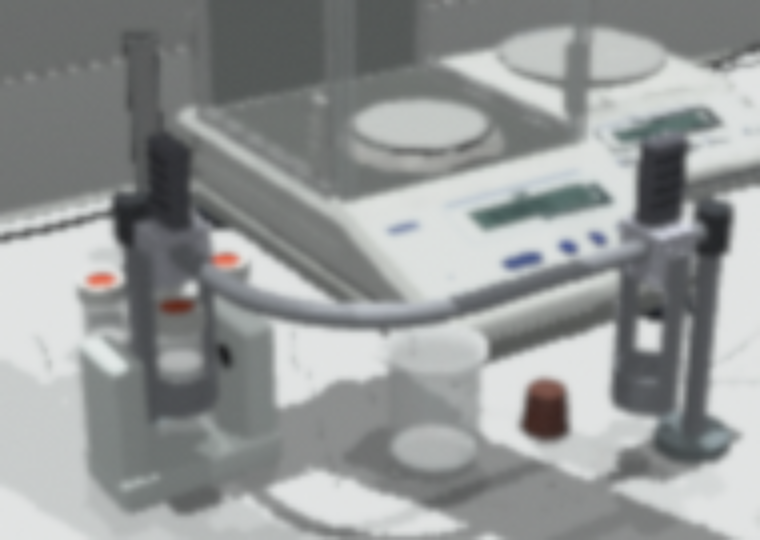

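View pics/wrist7.png

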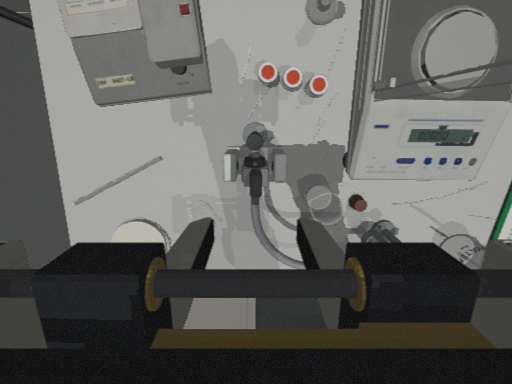

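>>> move_arm:
  moves: [-0.03,0,0,0,0,0,-0.06,0,0,0,0,0,-0.06,0,0,0,0,0,-0.06,0,0,0,0,0,-0.06,0,0,0,0,0,-0.06,0,0,0,0,0,-0.06,0,0,0,0,0,-0.03,0,0,0,0,0,0,0,0,0,0,0,0,0,0,0,0,0]

```text
time: 14.85
position: [0.5915, 0.3514, 0.3279]
ee_rot: [2.255, -2.183, -0.001]
ft_force: [-0.4, -0.1, -0.2]
width: 0.056
```

```bash
python3 chk.py
python3 - <<'E'
from bench import *
from h import *
p=[.45959,.07593,.02898];c,sn=np.cos(p[2]),np.sin(p[2])
d=snapshot("top");W=cloud(d)
im=d["image"][:,:,::-1]
cv2.imwrite(f"pics/top8.png",cv2.resize(im[115:235,200:365],None,fx=4.5,fy=4.5,interpolation=cv2.INTER_CUBIC))
P=W.reshape(-1,3);P=P[(P[:,2]>.17)&(P[:,2]<.2)]
q=(P[:,:2]-p[:2])@np.array([[c,-sn],[sn,c]])
for x,y in((.14,.06),(0,-.148)):
    g=q[(abs(q[:,0]-x)<.03)&(abs(q[:,1]-y)<.03)]
    if len(g)>5:print(len(g),np.percentile(g,[0,3,50,97,100],axis=0)*1000)
d=pickle.load(open("wrist7.pkl","rb"));cv2.imwrite("pics/wz.png",cv2.resize(d["image"][110:220,200:310,::-1],None,fx=5,fy=5,interpolation=cv2.INTER_CUBIC))
E
```

```text
t 14.85 rail [139.76231311 271.63679612] z 0.3279010187251984 yaw rel -89.90375271239701 tilt [-0.00267411 -0.00158777] F [-0.36104337 -0.08744679 -0.15670081] T [ 0.00395386 -0.04383132 -0.00449477] w 0.0559864095220653
r 305.7139914665625 arc angle 99.36795047241205
F rail -0.3635421683760831 -0.07639600040676703
116 [[125.09882476  52.28612687]
 [125.57148752  52.43332069]
 [136.77806143  59.29583199]
 [150.72168292  65.66060873]
 [151.88833286  65.91875832]]
113 [[  -6.84758366 -163.08134047]
 [  -6.8134505  -161.30550432]
 [   0.72205267 -146.90577162]
 [   6.51884759 -136.67299443]
 [   6.62464723 -136.46926401]]
```

View pics/top8.png

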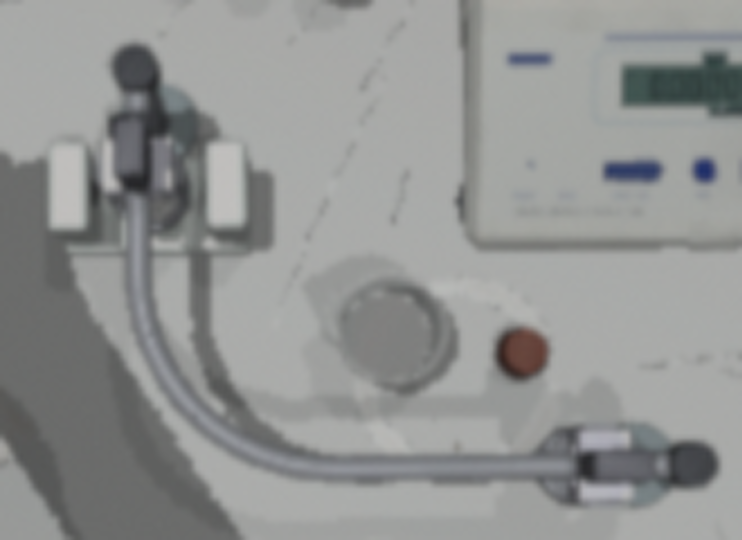

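View pics/wz.png

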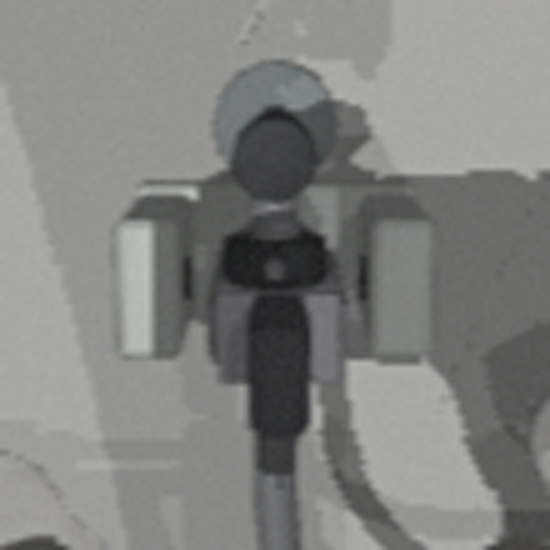

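```bash
python3 -c "
from bench import *
print(close_job())"
```

```text
the job is handed in; nothing more can be done
None
```

The vial carrier is at the stop collar with its vial hanging in the white reading gate, and I handed the job in at about 15 s of the 42 s allowed.

**What I did:** I pinched the vial carrier's tab and lifted it about 2.5 mm into the bore play. I then slid it along the first straight, turned it 90° with the bend in small steps, and slid it on to the collar. There I lowered it back onto the rod, let go, and moved the arm up and aside.

**Slide:** side forces stayed around 1 N along the way. At the collar it stopped with the hand at rail x = 140.1 mm, with a reaction of about 3.5 N.

**Last checks:**
- **Fit at the stop:** the wrist picture, taken from straight above, shows the block right against the collar with no visible gap. The vial is upright between the uprights.
- **Empty carrier:** it is unmoved, at about y = -149 mm in the top view both before and after.
- **Robot clear:** the hand-force readings after release are near zero.

**Disagreement:** the cameras do not agree on the carrier's final position along the rod. The wrist depth puts it at about 141 mm, the top view at 138 mm and the scene view at 135.5 mm, against the true 140 mm. The wrist and top views are within the 2 mm calibration error. The scene view is not, though it also reads about 3 mm off on the empty carrier. I relied on the felt contact and the wrist picture.

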